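# Sort the game pieces at the market stall

## Robot

A 7-joint arm with a two-finger parallel gripper is mounted at the origin on the work surface. World frame = base frame: x ahead of the robot, y to its left, z up, the work surface at z = 0. Lengths are in m, angles in rad, forces in N, time in s.
With the tool pointing down it reaches from about 0.425 to 0.925 m from the base axis. Payload 6.8 kg.
Tool frame: the origin (TCP) lies on the front face of the gripper's body, between the roots of the fingers; the fingertips stand 73 mm ahead of it and the grasp point (between the pads) lies 54 mm ahead of it (env.nose_length is the distance from the TCP to the fingertips, in m); z points along the fingers, y is the direction in which the jaws open and shut (so a half turn about z gives the same grasp; the last joint's range is limited). The gripper opens to 85 mm and grips with 20 to 120 N. Pads are 22 mm wide; open, the fingers measure 114 mm over their backs; the gripper's body (76 mm by 85 mm) begins 54 mm behind the grasp point. The pads swing forward as they close: fully open they stand 13 mm farther back than shut.
Start: joints at [-1.389, 0.477, 0.022, 1.555, -0.011, 1.109, -0.083], TCP at [0.193, 0.647, 0.304] pointing down, gripper open.
Joint ranges: [-2.96, 2.96], [-0.34, 2.1], [-1.41, 1.46], [0.24, 2.44], [-1.37, 4.51], [0.17, 1.92], [-2.96, 2.96]. Speed limits (rad/s): [2.39, 2.39, 3.14, 3.14, 3.14, 3.14, 3.14].

## Interface

Orientations are given as a unit quaternion [w, x, y, z].
In Python, from cell import env, kin, camera, calibration, job gives the robot as it stands. The module is installed in compiled form; this text tells all that it offers. Calls block until the motion is done:
- env.reach(position, orientation): joint-space move of the TCP to a pose.
- env.movel(position, velocity=0.15, rot=None, stop_force=None): straight line of the TCP; rot=None keeps the orientation; velocity is the mean speed in m/s. With stop_force (N) it stops when the force on the tool has changed by that much, and returns True; else False.
- env.goto_joints(angles): joint-space move.
- env.grip(opening, f_grip=None): finger opening in m; f_grip is the grip in N (None keeps the last); returns when the fingers have stopped.
- env.dwell(seconds).
- kin.inverse_kinematics(position, orientation): joint angles nearest the present ones, or None.
- env.get_state(): the state.
- camera(name): name is "scene" or "top" or "wrist"; returns (picture, depth): 420x560x3 uint8, blue, green, red; 420x560 float32, m along the optical axis (not along the pixel's ray), 0 where there is no reading.
- calibration(name): a dict with "fx", "fy", "cx", "cy" (pixels), "rvec" (rotation vector, rad) and "tvec" (3), from world to camera coordinates, as OpenCV has them. Camera axes: x right, y down, z forward; pixel columns grow to the right and rows downward; lengths in m; the calibration is good to about 2 mm. The wrist camera is an equidistant fisheye: a pixel r from the principal point sees the ray r / f radians off the axis. A picture is of the moment at which its call begins: read the wrist's pose just before it. calibration takes no time and is no camera call; for the wrist camera it gives the pose at the moment of the call.
A pose or a line that the arm cannot do raises env.PlanningError and nothing moves.
- job.job_done(): hands the job in, once; it reports no verdict.
The state is a dict: "time": time; "qpos": joint angles; "joint_velocities": joint speeds; "joint_torque": joint torques, N m; "tcp_pos": TCP position; "orientation": TCP orientation; "force": force on the tool from outside, world axes, zero at the start; "torque": the same for the moment, N m; "opening": finger opening in m.
Only numpy, scipy, OpenCV 4.12 (cv2) and the standard library are available. Lean on these libraries where they do the work, as an engineer would, in place of code of your own. Each camera call takes 0.05 s, during which the arm holds its last target.

## Task

Sort the loose wooden game pieces on the stall counter: stand the round-headed pawn upright in the square tray and the battlement-topped tower upright in the round tray. Feed both eight-sided sticks lengthwise into the closed-end wooden tube, one after the other through its mouth, the second pushing the first deeper, until neither sticks out of the mouth. Leave the mug, the jar and the brass bangle where they are.

Things in the scene. Friction and masses are not known exactly. Their poses are not given: they have to be found in the camera images.
- pawn: turned wooden pawn, standing, 65 mm high, 40 g: round foot 34 mm across, narrow waist, ball head 28 mm across with its centre 51 mm above the foot; origin at the centre of its underside, z up
- tower: turned wooden tower, standing, 66 mm high, 50 g: foot 36 mm across and 10 mm high, shaft 26 mm across, round crown 34 mm across from 45 to 60 mm height, four small battlements on top up to 66 mm; origin at the centre of its underside, z up
- stick_a: one of two equal eight-sided wooden sticks, 65 mm long, 28 mm across its flats, 35 g, flat ends, lying on the table on one of its flats; origin on its underside at mid-length (as it first lies), own x along the stick
- stick_b: one of two equal eight-sided wooden sticks, 65 mm long, 28 mm across its flats, 35 g, flat ends, lying on the table on one of its flats; origin on its underside at mid-length (as it first lies), own x along the stick
- stick_a_mid (a point): centre of stick_a's volume, 14 mm above its first underside; axes as the stick's
- stick_b_mid (a point): centre of stick_b's volume, 14 mm above its first underside; axes as the stick's
- tube: fixed pale wooden tube lying on the table; origin on the table under the centre of its mouth, x along the bore from mouth to closed end, z up. Outside x = 0 to 146 mm, 45 wide, 46 high; bore 33 by 33 mm, its floor 8 mm above the table, closed at x = 138 mm (two sticks fit); a 16 mm wide viewing slot along the roof. A loading rest lies before the mouth
- tube_rest (a point): point on the top of the loading rest, 43 mm before the mouth, where the middle of a stick is laid; axes as the tube's. The rest runs 85 mm back from the mouth, level with the bore floor (8 mm above the table), open above and behind: a rail 26 mm wide with free sides, and at each end a pair of 18 mm long cheeks, 33 mm apart, tops 16 mm above the table
- tube_mouth (a point): centre of the mouth opening, 24.5 mm above the table; axes as the tube's. A stick on the rest slides in easily when pushed on its rear end, above the cheeks, with closed fingers, which cannot follow it into the mouth
- square_tray: fixed pale wooden square tray, 124 by 124 mm outside, walls 6 mm thick and 22 mm high, floor 6 mm above the table; origin under its centre, x and y along its sides
- round_tray: fixed pale wooden round tray, 126 mm across the rim, walls 6 mm thick and 22 mm high, floor 6 mm above the table; origin under its centre
- mug: terracotta mug, 72 mm across, 85 mm high, bystander; origin under its centre
- jar: amber glass jar with cork lid, 56 mm across, 75 mm high, bystander; origin under its centre
- bangle: brass bangle lying flat, 68 mm across, 10 mm high, bystander; origin under its centre
There are look-alikes about, which are no part of the job. Leave any blue or turquoise look-alike of the round_tray alone.

How it is judged:
By the outcome, as a careful person would: the job done as asked, in the order asked, and still so for the second after the job is handed in, with the robot touching nothing.
It also fails if it takes over 72 s, if anything falls off the work surface, if the arm or the gripper's body presses on something with over 40 N, if the wrist force passes 120 N, or if a joint passes its speed limit or range.

## Working session

There is one attempt and no reset: what is moved stays moved. The work goes in short steps, each a Python script; the robot and the scene stay as the last script left them, time stands still between calls to the robot, and variables do not carry over. Pictures are saved under pics/ and viewed, and the job is handed in when it is done.

```bash
mkdir -p pics; cat > h.py <<'E'
import numpy as np, cv2
from cell import env, kin, camera, calibration, job
def snap(n):
    c=calibration(n); p,d=camera(n); return p,d,c
E
python3 - <<'E'
from h import *
for n in("scene","top","wrist"):
    p,d,c=snap(n); cv2.imwrite(f"pics/{n}0.png",p); np.savez(f"{n}0.npz",p=p,d=d,**{k:np.array(v) for k,v in c.items()}); print(n,c)
print(env.get_state())
E
```

```text
scene {'fx': 512.9691689722496, 'fy': 512.9691689722496, 'cx': 275.7716791180332, 'cy': 209.17995530908195, 'rvec': array([ 2.19885664,  0.60033598, -0.29768112]), 'tvec': array([-0.41867614, -0.2006991 ,  1.49640861])}
top {'fx': 450.6076542368433, 'fy': 450.6076542368433, 'cx': 282.63075489838405, 'cy': 207.50163335883113, 'rvec': array([ 2.11498901, -2.08163563,  0.22925704]), 'tvec': array([-0.12009794,  0.58420058,  1.12253136])}
wrist {'fx': 325.19226210127806, 'fy': 325.19226210127806, 'cx': 273.8305921674924, 'cy': 209.68655170241203, 'rvec': array([-2.33016487, -1.73624673, -0.24445715]), 'tvec': array([-0.67506276, -0.03530365,  0.37817991])}
{'time': 0.15, 'qpos': array([-1.38908671,  0.47762303,  0.02235484,  1.55617198, -0.01149341,
        1.10932381, -0.08310302]), 'joint_velocities': array([-1.37491744e-04, -2.75979481e-03, -6.90625091e-04, -3.42589127e-03,
        1.80926579e-05,  1.88838666e-03, -2.98132490e-04]), 'joint_torque': array([ 2.56194355e-03, -5.96920609e+01,  1.61010146e+00, -2.81493455e+01,
        1.26937506e-02,  6.47525638e-03,  2.97604868e-05]), 'tcp_pos': array([0.19280115, 0.64652521, 0.30316269]), 'orientation': array([-4.75553008e-05,  1.44392771e-01,  9.89520207e-01, -6.97301595e-04]), 'force': array([0.77749754, 0.34523081, 1.37422183]), 'torque': array([0.02377389, 0.01875581, 0.00632701]), 'opening': 0.08543917635542685}
```

View pics/scene0.png

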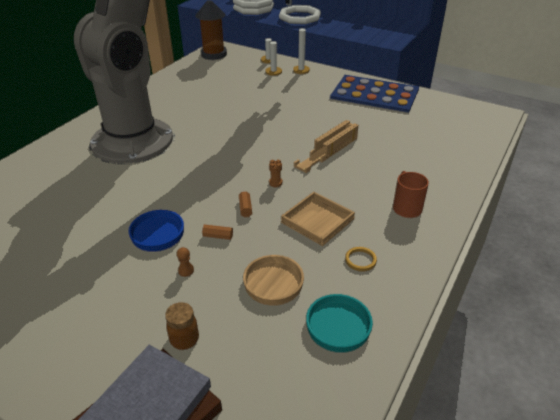

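View pics/top0.png

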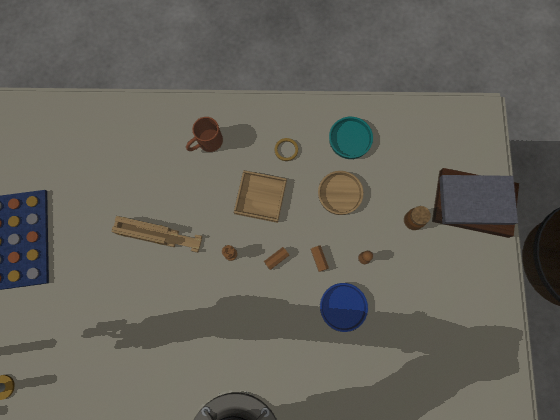

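View pics/wrist0.png

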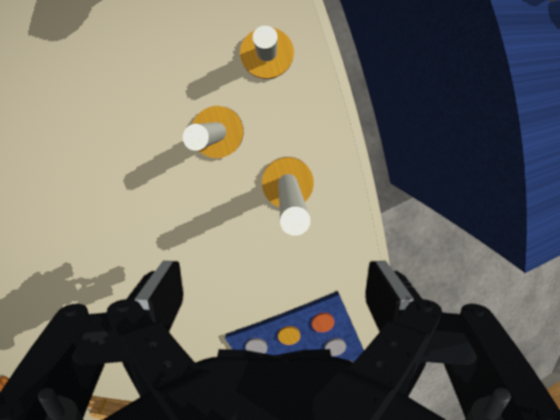

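Scene view: the pawn is at (184,262) and the tower at (275,172). The sticks are at (218,232) and (245,204), and the tube is at (333,142). The square tray is at (318,217) and the pale round tray at (273,280).

What could be confused:
- **Round tray:** pale (273,280), blue (157,230) and turquoise (339,322). I choose the pale one.
- **Pawn or tower:** ball head at (184,255), crown at (275,165). The candles and the jar are not candidates.

Next I'll check these in close crops.

```bash
python3 - <<'E'
import cv2,numpy as np
p=cv2.imread("pics/top0.png"); cv2.imwrite("pics/topc.png",cv2.resize(p[160:285,105:305],None,fx=4,fy=4,interpolation=cv2.INTER_CUBIC))
cv2.imwrite("pics/topd.png",cv2.resize(p[160:285,230:430],None,fx=4,fy=4,interpolation=cv2.INTER_CUBIC))
p=cv2.imread("pics/scene0.png"); cv2.imwrite("pics/scenec.png",cv2.resize(p[110:310,140:370],None,fx=3,fy=3,interpolation=cv2.INTER_CUBIC))
E
```

```text
(no output)
```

View pics/topc.png

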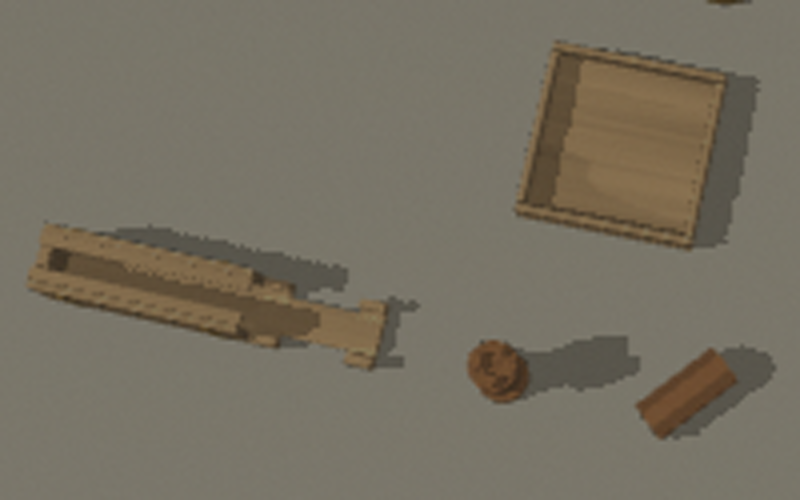

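View pics/topd.png

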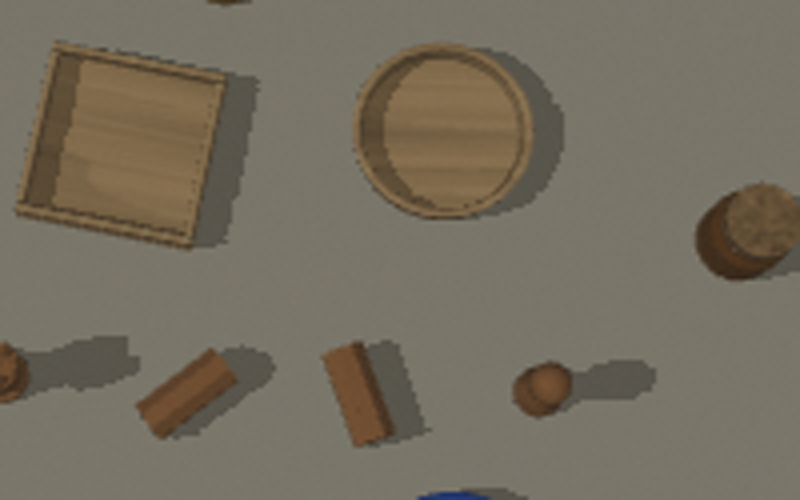

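View pics/scenec.png

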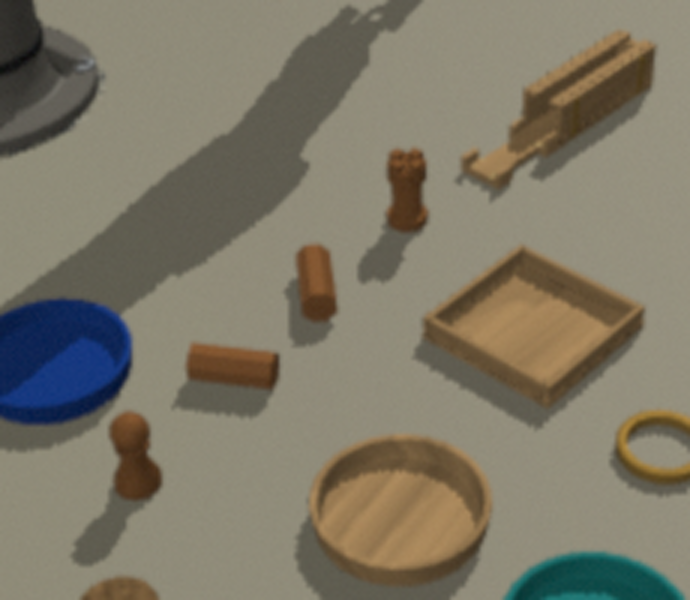

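The crops confirm the choices: the ball-head pawn, the crowned tower, two sticks and the pale round tray. The tube's mouth faces right in the top view, near (165,237).

```bash
cat >> h.py <<'E'
def cloud(d,c):
    R=cv2.Rodrigues(np.array(c["rvec"]))[0]; t=np.array(c["tvec"])
    v,u=np.mgrid[:d.shape[0],:d.shape[1]]
    P=np.stack([(u-c["cx"])/c["fx"]*d,(v-c["cy"])/c["fy"]*d,d],-1)
    return (P-t)@R
def ray(c,u,v,z):
    R=cv2.Rodrigues(np.array(c["rvec"]))[0]; t=np.array(c["tvec"])
    o=-R.T@t; r=R.T@np.array([(u-c["cx"])/c["fx"],(v-c["cy"])/c["fy"],1.])
    return o+r*(z-o[2])/r[2]
E
python3 - <<'E'
from h import *
for n in("top","scene"):
    f=np.load(n+"0.npz"); p,d=f["p"],f["d"]; W=cloud(d,f)
    hsv=cv2.cvtColor(p,cv2.COLOR_BGR2HSV)
    table=(d>0)&(abs(W[...,2])<.02)&(W[...,0]>.3)&(W[...,0]<1)
    print(n,"table z med",np.median(W[...,2][table]))
    m=((W[...,2]>.006)&(W[...,0]>.3)&(W[...,0]<1.05)&(abs(W[...,1])<.6)&(d>0)).astype(np.uint8)
    k,L,s,ce=cv2.connectedComponentsWithStats(m)
    for i in range(1,k):
        if s[i,4]<40: continue
        q=L==i; w=W[q]; zt=np.percentile(w[:,2],97)
        top=w[w[:,2]>zt-.006]
        r=cv2.minAreaRect((w[:,:2]*1000).astype(np.float32))
        print(ce[i].round(),s[i,4],"hsv",np.median(hsv[q],0),"ztop %.3f"%zt,"topc",top[:,:2].mean(0).round(4),"rect",np.round(r[0]),np.round(r[1]),round(r[2],1))
E
```

```text
top table z med 0.0004804105038791088
[205. 135.] 780 hsv [ 10. 130.  60.] ztop 0.087 topc [0.7972 0.103 ] rect [785. 107.] [73. 99.] 68.7
[350. 137.] 960 hsv [ 89. 175.  94.] ztop 0.025 topc [ 0.8053 -0.2994] rect [ 806. -300.] [125. 124.] 58.1
[286. 149.] 175 hsv [ 20. 147. 115.] ztop 0.014 topc [ 0.7689 -0.1168] rect [ 771. -116.] [67. 66.] 22.0
[451. 199.] 1659 hsv [116.  21.  83.] ztop 0.059 topc [ 0.6202 -0.5689] rect [ 634. -565.] [ 80. 158.] 86.5
[260. 196.] 1279 hsv [ 17. 106. 123.] ztop 0.025 topc [ 0.6293 -0.0465] rect [630. -48.] [127. 126.] 79.0
[340. 192.] 1004 hsv [ 17. 106. 124.] ztop 0.025 topc [ 0.6411 -0.2662] rect [ 642. -267.] [122. 123.] 88.1
[ 33. 243.] 2357 hsv [111. 131.  76.] ztop 0.020 topc [0.4917 0.568 ] rect [506. 561.] [268.  83.] 1.2
[417. 217.] 479 hsv [ 16. 116.  91.] ztop 0.079 topc [ 0.5699 -0.4691] rect [ 565. -472.] [65. 52.] 52.0
[152. 233.] 1325 hsv [ 17. 105. 122.] ztop 0.049 topc [0.5261 0.2694] rect [517. 228.] [232.  49.] 78.2
[229. 252.] 176 hsv [ 14. 138.  99.] ztop 0.068 topc [0.4698 0.0302] rect [468.  29.] [32. 33.] 86.7
[319. 258.] 27
[... 1318 characters left out ...]
.030 topc [ 0.4607 -0.2141] rect [ 460. -213.] [66. 30.] 23.5
[360. 258.] 257 hsv [ 20. 161. 144.] ztop 0.012 topc [ 0.7712 -0.1196] rect [ 771. -119.] [66. 67.] 26.0
[184. 261.] 336 hsv [ 14. 159.  83.] ztop 0.064 topc [ 0.4659 -0.3361] rect [ 467. -337.] [32. 27.] 39.6
[272. 278.] 1347 hsv [ 17. 117. 123.] ztop 0.023 topc [ 0.6435 -0.2717] rect [ 642. -270.] [124. 125.] 69.9
[338. 321.] 1383 hsv [ 89. 195.  80.] ztop 0.023 topc [ 0.8061 -0.3016] rect [ 805. -301.] [123. 127.] 28.3
[181. 326.] 1246 hsv [ 16. 136.  73.] ztop 0.076 topc [ 0.5705 -0.4726] rect [ 572. -473.] [51. 53.] 1.4
[176. 382.] 3429 hsv [116.  22.  94.] ztop 0.057 topc [ 0.6229 -0.5706] rect [ 634. -561.] [ 78. 159.] 89.9
```

```bash
cat >> h.py <<'E'
def q_jaw(deg, pos):
    """tool-down quaternion with jaw axis at deg from x (mod 180), the half turn with the smaller joint-7 travel"""
    best=None; q0=env.get_state()["qpos"]
    for k in(0,180):
        y=np.radians(deg+90+k); q=np.array([0,np.cos(y/2),np.sin(y/2),0])
        s=kin.inverse_kinematics(np.array(pos),q)
        if s is None: continue
        c=np.abs(np.array(s)-q0).max()+ (5 if abs(s[6])>2.8 else 0)
        if best is None or c<best[0]: best=(c,q,s)
    return best[1]
def T(msg=""):
    s=env.get_state(); print(msg,"t=%.2f"%s["time"],s["tcp_pos"].round(4),"op=%.4f"%s["opening"],"F",s["force"].round(1))
TUBE_ANG=78.3; u=np.array([np.cos(np.radians(TUBE_ANG)),np.sin(np.radians(TUBE_ANG))])
E
python3 - <<'E'
from h import *
print(env.nose_length)
P=[.465,-.334]; S=[.630,-.0485]
q=q_jaw(-36+90,[*P,.2]); 
env.reach([*P,.2],q); T("above")
env.grip(.05,25); T("pre")
p,d,c=snap("wrist"); cv2.imwrite("pics/w1.png",p)
print(c["rvec"],c["tvec"])
E
```

```text
0.0726
above t=3.71 [ 0.4656 -0.3334  0.1999] op=0.0854 F [ 0.7 -0.2 -0.2]
pre t=4.15 [ 0.465 -0.334  0.2  ] op=0.0499 F [-0.2  0.8  0.5]
[-1.35792537  2.66583779  0.37693368] [0.00411872 0.54245852 0.43680931]
```

View pics/w1.png

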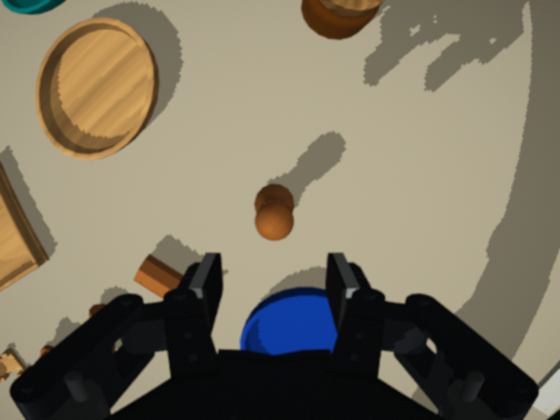

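The wrist view shows the pawn's head at (275,222), centred between the fingers. I'll pick it up.

```bash
python3 - <<'E'
from h import *
P=[.465,-.334]; S=[.630,-.0485]
env.movel([*P,.105],.2); T("down")
env.grip(.015,25); T("grip")
env.movel([*P,.2],.25); T("up")
q=q_jaw(-10.7,[*S,.2]); env.reach([*S,.2],q); T("over tray")
p,d,c=snap("wrist"); cv2.imwrite("pics/w2.png",p)
E
```

```text
down t=4.83 [ 0.465  -0.3346  0.1056] op=0.0502 F [ 0.2 -0.8  1.3]
grip t=5.16 [ 0.4657 -0.3346  0.1065] op=0.0262 F [-0.8  1.1  6.6]
up t=5.69 [ 0.4653 -0.3338  0.2007] op=0.0263 F [-0.4  0.5 -0.8]
over tray t=6.94 [ 0.6292 -0.0502  0.1994] op=0.0263 F [ 0.1  0.7 -0.6]
```

View pics/w2.png

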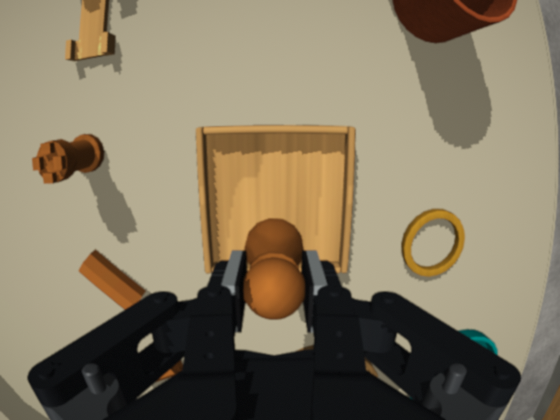

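The pawn is held and centred over the square tray, at (274,260). I'll lower it until it touches.

```bash
python3 - <<'E'
from h import *
S=[.630,-.0485]
env.movel([*S,.128],.25)
print(env.movel([*S,.1095],.04,stop_force=2.5)); T("placed")
env.grip(.055); T("open")
env.movel([*S,.21],.25); T("up")
p,d,c=snap("wrist"); cv2.imwrite("pics/w3.png",p)
Tw=[.4695,.0285]
q=q_jaw(3.5+90,[*Tw,.2]); env.reach([*Tw,.2],q); T("over tower")
p,d,c=snap("wrist"); cv2.imwrite("pics/w4.png",p)
E
python3 -c "
import cv2,numpy as np
cv2.imwrite('pics/w34.png',cv2.resize(np.hstack([cv2.imread('pics/w3.png'),cv2.imread('pics/w4.png')]),(800,300)))"
```

```text
True
placed t=7.87 [ 0.6303 -0.0483  0.1117] op=0.0267 F [ 0.3 -0.7  0.2]
open t=8.26 [ 0.6298 -0.0484  0.1116] op=0.0551 F [ 0.1  0.  -0.1]
up t=8.80 [ 0.6301 -0.0484  0.2107] op=0.0547 F [-0.9 -0.1 -0.6]
over tower t=10.01 [0.4699 0.0284 0.1999] op=0.0550 F [0.2 0.3 0.1]
```

View pics/w34.png

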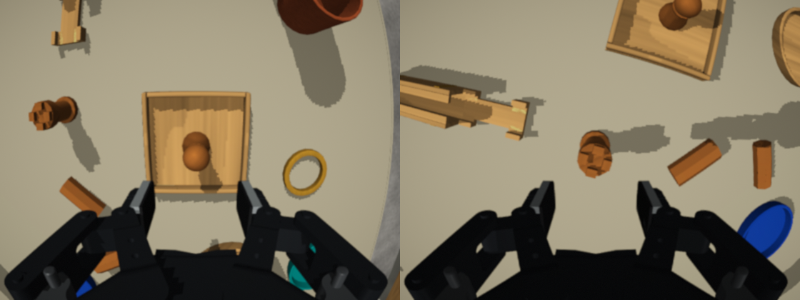

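The pawn stands upright in the square tray (left half, 196,152). The tower is centred between the jaws (right half, 595,155), so I'll move it next.

```bash
python3 - <<'E'
from h import *
P=[.4695,.0285]; S=[.642,-.2685]
env.movel([*P,.107],.2); T("down")
env.grip(.022,25); T("grip")
env.movel([*P,.2],.25)
q=q_jaw(-22.7,[*S,.2]); env.reach([*S,.2],q); T("over tray")
env.movel([*S,.130],.25)
print(env.movel([*S,.111],.04,stop_force=2.5)); T("placed")
env.grip(.06); T("open")
env.movel([*S,.21],.25); T("up")
p,d,c=snap("wrist"); cv2.imwrite("pics/w5.png",p)
P=[.460,-.2125]
q=q_jaw(22+90,[*P,.17]); env.reach([*P,.17],q); T("over stick1")
p,d,c=snap("wrist"); cv2.imwrite("pics/w6.png",p)
cv2.imwrite('pics/w56.png',cv2.resize(np.hstack([cv2.imread('pics/w5.png'),cv2.imread('pics/w6.png')]),(800,300)))
E
```

```text
down t=10.68 [0.47   0.0279 0.1074] op=0.0554 F [-0.2  0.2 -0.2]
grip t=10.99 [0.4704 0.0286 0.1081] op=0.0334 F [-0.8  0.7  7.5]
over tray t=12.81 [ 0.6418 -0.2678  0.1991] op=0.0329 F [-0.3 -0.   0.1]
True
placed t=13.68 [ 0.6428 -0.2687  0.114 ] op=0.0329 F [ 1.1 -0.7  4.4]
open t=14.06 [ 0.642  -0.2681  0.1129] op=0.0600 F [0.1 0.  1.2]
up t=14.59 [ 0.6421 -0.2686  0.2109] op=0.0602 F [-1.4  1.  -0.7]
over stick1 t=16.55 [ 0.4602 -0.2126  0.1699] op=0.0601 F [-0.5  0.1  0.7]
```

View pics/w56.png

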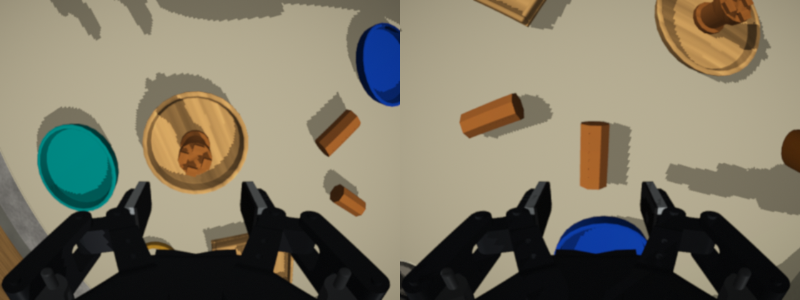

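The tower stands in the pale round tray (left half, 195,150). Stick 1 lies between the jaws (right half, 595,155). Before carrying it I'll refine the tube axis from the stored depth images.

```bash
python3 - <<'E'
from h import *
for n in("top","scene"):
    f=np.load(n+"0.npz"); W=cloud(f["d"],f).reshape(-1,3)
    for lo,hi,l in((.04,.055,"roof"),(.005,.055,"all"),(.005,.02,"rest")):
        w=W[(W[:,2]>lo)&(W[:,2]<hi)&(abs(W[:,0]-.52)<.08)&(abs(W[:,1]-.22)<.14)]
        r=cv2.minAreaRect((w[:,:2]*1000).astype(np.float32)); print(n,l,len(w),r)
E
python3 - <<'E'
from h import *
P=[.460,-.2125]
env.movel([*P,.0735],.2); T("down")
env.grip(.02,25); T("grip")
env.movel([*P,.2],.25); T("up")
p,d,c=snap("wrist"); cv2.imwrite("pics/w7.png",p)
E
```

```text
top roof 628 ((525.8677978515625, 269.236328125), (147.30003356933594, 47.207420349121094), 78.1076431274414)
top all 1490 ((521.2174072265625, 220.98153686523438), (155.55435180664062, 278.6276550292969), 0.8128789663314819)
top rest 791 ((521.2174072265625, 220.98153686523438), (155.55435180664062, 278.6276550292969), 0.8128789663314819)
scene roof 385 ((526.781005859375, 267.6519775390625), (149.0026397705078, 50.9482307434082), 78.3915023803711)
scene all 1206 ((518.0116577148438, 224.96298217773438), (236.16331481933594, 50.9482307434082), 78.3915023803711)
scene rest 495 ((517.9596557617188, 224.7599639892578), (236.64208984375, 48.17131423950195), 77.06793212890625)
down t=17.23 [ 0.4602 -0.2131  0.0739] op=0.0606 F [-0.1 -0.9  0.3]
grip t=17.62 [ 0.4607 -0.2127  0.0746] op=0.0272 F [-1.   0.   5.4]
up t=18.27 [ 0.4598 -0.2117  0.1994] op=0.0274 F [ 0.3  0.3 -0.4]
```

View pics/w7.png

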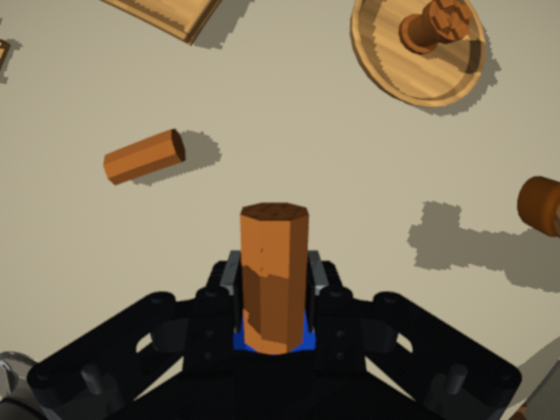

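The stick is held level between the pads at (274,280). Now over the loading rest to check alignment.

```bash
sed -i 's/TUBE_ANG=78.3/TUBE_ANG=78.25/' h.py; cat >> h.py <<'E'
M=np.array([.5114,.1969]); REST=M-.043*u
E
python3 - <<'E'
from h import *
q=q_jaw(TUBE_ANG+90,[*REST,.15]); env.reach([*REST,.15],q); T("over rest")
p,d,c=snap("wrist"); cv2.imwrite("pics/w8.png",p)
E
```

```text
over rest t=19.72 [0.503  0.1529 0.1502] op=0.0276 F [-0.1 -0.5 -0.4]
```

View pics/w8.png

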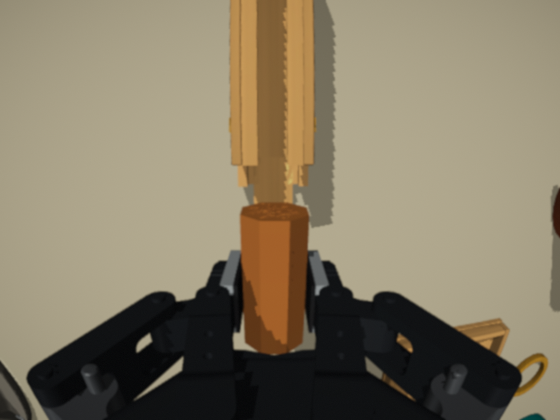

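The stick is in line with the tube: tube centre column about 273, stick about 274. I'll lower it onto the rest.

```bash
python3 - <<'E'
from h import *
env.movel([*REST,.100],.2)
print(env.movel([*REST,.0815],.04,stop_force=3)); T("laid")
env.grip(.045); T("open")
env.movel([*REST,.16],.25)
p,d,c=snap("wrist"); cv2.imwrite("pics/w9.png",p)
env.grip(0); T("shut")
B=M-.105*u
env.movel([*B,.16],.25); T("back")
p,d,c=snap("wrist"); cv2.imwrite("pics/w10.png",p)
cv2.imwrite('pics/w910.png',cv2.resize(np.hstack([cv2.imread('pics/w9.png'),p]),(800,300)))
E
```

```text
True
laid t=20.63 [0.5027 0.155  0.0823] op=0.0278 F [-0.1  0.1  3.4]
open t=20.95 [0.5021 0.1549 0.082 ] op=0.0449 F [0.8 0.6 0.1]
shut t=21.96 [0.5026 0.1547 0.1598] op=0.0001 F [-0.3  0.3 -0.1]
back t=22.36 [0.4898 0.093  0.1601] op=-0.0001 F [-0.6  1.  -0.1]
```

View pics/w910.png

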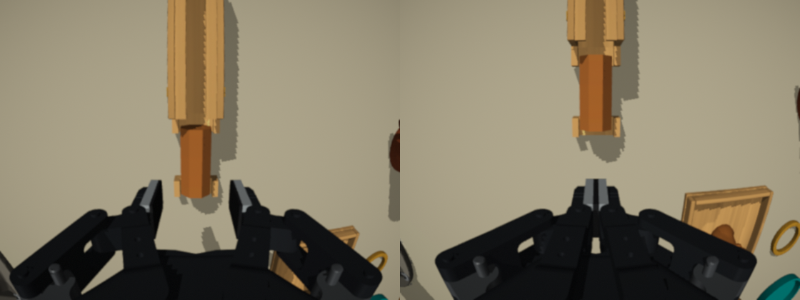

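Stick 1 lies straight on the rest (right half, 595,95). Now pushing it with the closed fingers.

```bash
python3 - <<'E'
from h import *
B=M-.105*u
env.movel([*B,.092],.25)
E_=M-.011*u
print(env.movel([*E_,.092],.08,stop_force=10)); T("pushed")
s=env.get_state(); print("along",(s["tcp_pos"][:2]-M)@u)
p,d,c=snap("wrist"); cv2.imwrite("pics/w11.png",p)
B=M-.06*u; env.movel([*B,.11],.25); env.movel([*B,.2],.3)
S2=[.458,-.096]
env.grip(.06)
q=q_jaw(-51.7+90,[*S2,.17]); env.reach([*S2,.17],q); T("over stick2")
p,d,c=snap("wrist"); cv2.imwrite("pics/w12.png",p)
p,d,c=snap("top"); cv2.imwrite("pics/t12.png",p)
a=cv2.resize(np.hstack([cv2.imread('pics/w11.png'),cv2.imread('pics/w12.png')]),(800,300))
b=np.zeros((300,800,3),np.uint8); b[:,:600]=cv2.resize(p[200:275,100:250],(600,300))
cv2.imwrite('pics/w1112.png',np.vstack([a,b]))
E
```

```text
False
pushed t=24.16 [0.5091 0.1855 0.092 ] op=-0.0001 F [-0.3  0.7 -0.2]
along -0.01164202334781586
over stick2 t=26.73 [ 0.4585 -0.0953  0.1701] op=0.0600 F [ 1.  -0.2  1. ]
```

View pics/w1112.png

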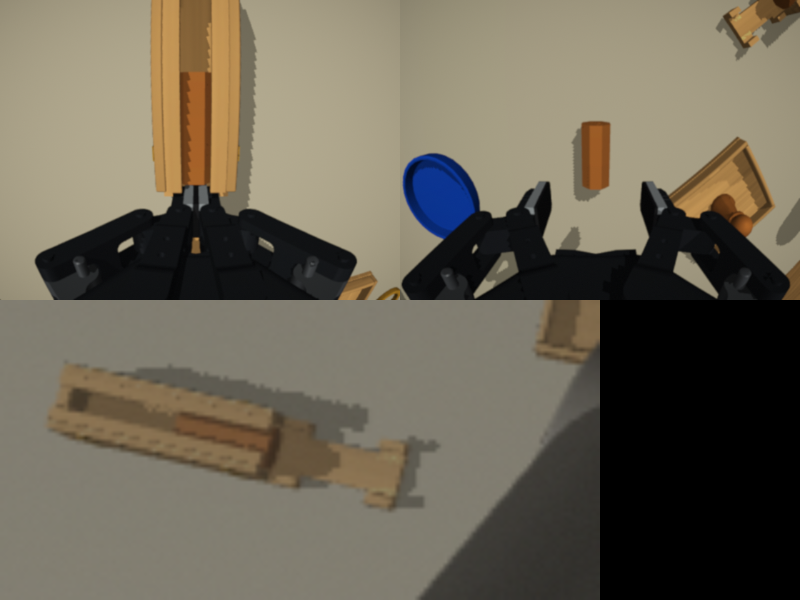

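Stick 1 is inside the tube (bottom picture, 225,430) with the rest clear. Stick 2 is centred between the jaws (upper right, 595,155), so I'll load it the same way.

```bash
python3 - <<'E'
from h import *
P=[.458,-.096]
env.movel([*P,.0735],.2)
env.grip(.02,25); T("grip")
env.movel([*P,.2],.25); T("up")
q=q_jaw(TUBE_ANG+90,[*REST,.15]); env.reach([*REST,.15],q); T("over rest")
env.dwell(.1)
p,d,c=snap("wrist"); cv2.imwrite("pics/w13.png",p)
E
```

```text
grip t=27.85 [ 0.4587 -0.096   0.0746] op=0.0275 F [-0.5  0.8  6.4]
up t=28.51 [ 0.4576 -0.0955  0.1995] op=0.0270 F [ 0.  -0.4 -0.7]
over rest t=29.56 [0.5023 0.1532 0.1493] op=0.0278 F [-0.1 -0.9  0.4]
```

View pics/w13.png

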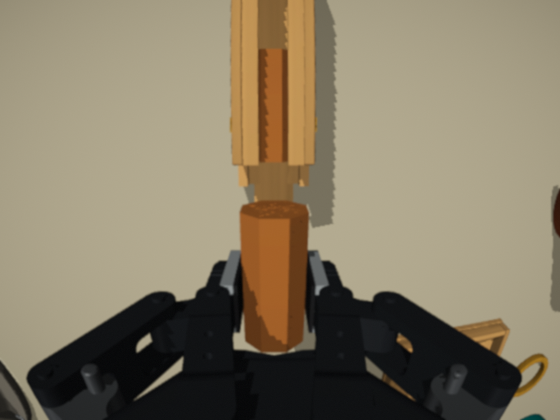

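Stick 2 is held level at (274,280), in line with stick 1 seen through the roof slot (272,105). Laying it down and pushing.

```bash
python3 - <<'E'
from h import *
env.movel([*REST,.100],.2)
print(env.movel([*REST,.0815],.04,stop_force=3)); T("laid")
env.grip(.045)
env.movel([*REST,.16],.25)
p,d,c=snap("wrist"); cv2.imwrite("pics/w14.png",p)
env.grip(0)
B=M-.105*u
env.movel([*B,.16],.25); env.movel([*B,.092],.25); T("behind")
E_=M-.014*u
print(env.movel([*E_,.092],.08,stop_force=12)); T("pushed")
E_=M-.000*u
print(env.movel([*E_,.092],.03,stop_force=8)); T("contact")
s=env.get_state(); print("along",(s["tcp_pos"][:2]-M)@u)
p,d,c=snap("wrist"); cv2.imwrite("pics/w15.png",p)
cv2.imwrite('pics/w1415.png',cv2.resize(np.hstack([cv2.imread('pics/w14.png'),p]),(800,300)))
E
```

```text
True
laid t=30.57 [0.5027 0.155  0.0825] op=0.0278 F [-0.7 -0.1  4.8]
behind t=32.73 [0.49   0.0944 0.0919] op=0.0001 F [0.4 0.2 0.8]
False
pushed t=34.01 [0.5085 0.1826 0.092 ] op=0.0004 F [-0.2  1.2 -0.2]
True
contact t=34.38 [0.5099 0.1905 0.0917] op=0.0000 F [-0.5  0.2 -0.3]
along -0.006550547428643586
```

View pics/w1415.png

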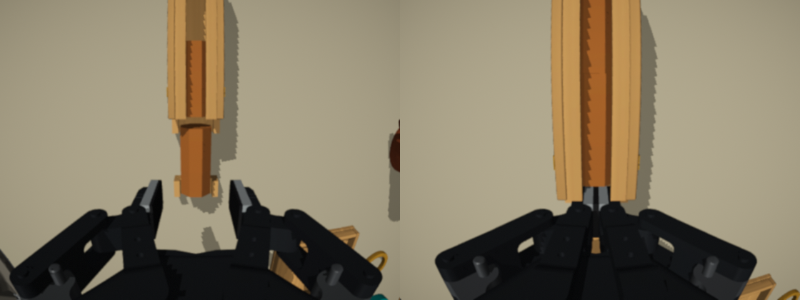

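```bash
python3 - <<'E'
from h import *
B=M-.06*u; env.movel([*B,.1],.25); 
B=M-.075*u; env.movel([*B,.22],.3); env.dwell(.2)
p,d,c=snap("wrist"); cv2.imwrite("pics/w16.png",cv2.resize(p[60:270,140:420],(800,600),interpolation=cv2.INTER_CUBIC))
p,d,c=snap("scene"); cv2.imwrite("pics/s16.png",p)
b=cv2.resize(p[110:190,280:380],(800,600),interpolation=cv2.INTER_CUBIC); cv2.imwrite("pics/s16c.png",b); T()
E
```

```text
t=35.64 [0.4957 0.1235 0.2191] op=0.0004 F [ 0.4  0.4 -0.2]
```

View pics/w16.png

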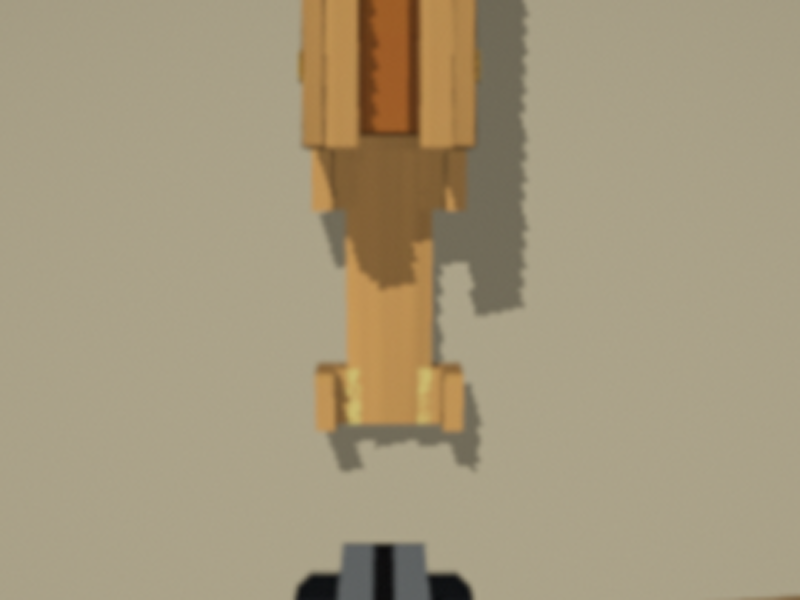

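View pics/s16.png

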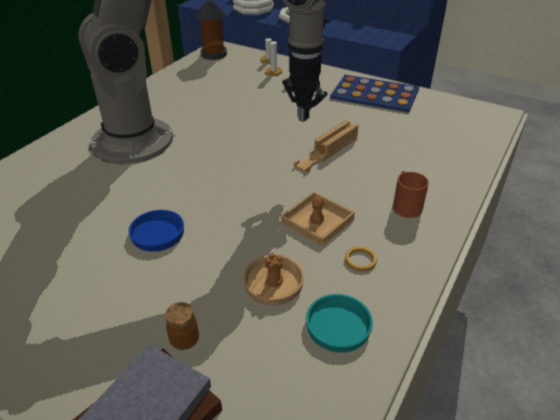

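```bash
python3 - <<'E'
from h import *
c=calibration("wrist"); R=cv2.Rodrigues(c["rvec"])[0]; o=-R.T@c["tvec"]
def fe(cx,cy,z):
    x=140+cx*.35-c["cx"]; y=60+cy*.35-c["cy"]; r=np.hypot(x,y); th=r/c["fx"]
    v=R.T@np.array([x/r*np.sin(th),y/r*np.sin(th),np.cos(th)]); w=o+v*(z-o[2])/v[2]
    return ((w[:2]-M)@u*1000).round(1)
print("stick rear",fe(390,133,.036),"roof edge",fe(340,148,.046),fe(440,148,.046),"rest end",fe(390,424,.008))
E
```

```text
stick rear 4.7 roof edge 0.5 0.5 rest end -84.3
```

Stick 2's rear end is about 4 mm inside the mouth (ray casting gives rear at 4.7 mm and roof edge at 0.5 mm). I'll check the trays and the bystanders before handing in.

```bash
python3 - <<'E'
from h import *
p=cv2.imread("pics/s16.png"); cv2.imwrite("pics/s16d.png",cv2.resize(p[115:310,230:450],(790,600),interpolation=cv2.INTER_CUBIC))
a=cv2.cvtColor(p,cv2.COLOR_BGR2GRAY).astype(int); b=cv2.cvtColor(cv2.imread("pics/scene0.png"),cv2.COLOR_BGR2GRAY)
for n,(x,y) in dict(mug=(410,193),jar=(181,326),bangle=(360,258)).items(): print(n,abs(a-b)[y-20:y+20,x-20:x+20].mean().round(2))
E
```

```text
mug 1.84
jar 11.9
bangle 2.33
```

View pics/s16d.png

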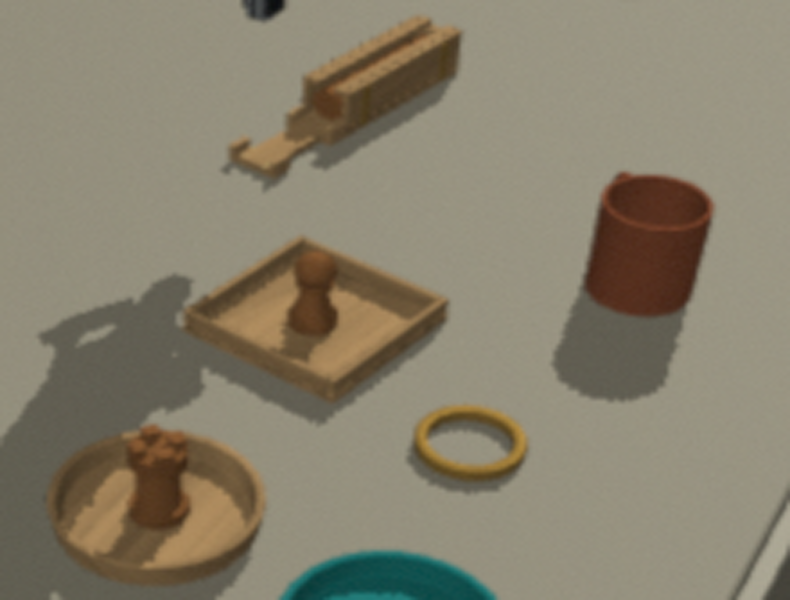

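The mug and bangle are unchanged. The jar region differs by 11.9 grey levels, so I'll check by depth whether it moved, and whether the tower and pawn are truly upright.

```bash
python3 - <<'E'
from h import *
for n in ("scene","top"):
    p,d,c=snap(n); W=cloud(d,c); f=np.load(n+"0.npz"); W0=cloud(f["d"],f)
    for nm,X,r,lo in (("jar",(.57,-.472),.05,.06),("pawn",(.63,-.0485),.045,.012),("tower",(.642,-.2685),.045,.012),("mug",(.798,.1),.06,.07)):
        for l,V in(("before",W0),("after",W)):
            if nm in("pawn","tower") and l=="before": continue
            m=(np.hypot(V[...,0]-X[0],V[...,1]-X[1])<r)&(V[...,2]>lo)&(V[...,2]<.12)
            w=V[m]
            if len(w)==0: print(n,nm,l,"none");continue
            print(n,nm,l,len(w),"zmax %.4f"%np.percentile(w[:,2],98),w[:,:2].mean(0).round(4))
            if nm in("pawn","tower"):
                for a,b in((.012,.022),(.03,.045),(.052,.066),(.066,.08)):
                    s=w[(w[:,2]>a)&(w[:,2]<b)]; print("   ",a,len(s),s[:,:2].mean(0).round(4) if len(s) else"")
    if n=="scene": cv2.imwrite("pics/jar.png",cv2.resize(np.hstack([f["p"][290:360,140:230],p[290:360,140:230]]),(800,311)))
T()
E
```

```text
scene jar before 611 zmax 0.0770 [ 0.5727 -0.4746]
scene jar after 605 zmax 0.0774 [ 0.5726 -0.4746]
scene pawn after 271 zmax 0.0703 [ 0.6329 -0.0577]
    0.012 69 [ 0.6341 -0.0588]
    0.03 43 [ 0.6317 -0.0576]
    0.052 69 [ 0.6335 -0.0586]
    0.066 38 [ 0.6302 -0.0538]
scene tower after 461 zmax 0.0728 [ 0.6464 -0.2741]
    0.012 105 [ 0.647  -0.2752]
    0.03 59 [ 0.6483 -0.2765]
    0.052 116 [ 0.6471 -0.276 ]
    0.066 133 [ 0.6439 -0.2692]
scene mug before 376 zmax 0.0859 [0.7977 0.0998]
scene mug after 373 zmax 0.0860 [0.7979 0.0991]
top jar before 306 zmax 0.0801 [ 0.5692 -0.4684]
top jar after 306 zmax 0.0797 [ 0.5692 -0.4685]
top pawn after 147 zmax 0.0728 [ 0.6261 -0.0506]
    0.012 38 [ 0.6236 -0.0507]
    0.03 5 [ 0.6211 -0.0534]
    0.052 39 [ 0.6281 -0.0512]
    0.066 46 [ 0.6286 -0.0501]
top tower after 193 zmax 0.0746 [ 0.6403 -0.2652]
    0.012 46 [ 0.6378 -0.2636]
    0.03 7 [ 0.634  -0.2624]
    0.052 49 [ 0.64   -0.2641]
    0.066 85 [ 0.6428 -0.2673]
top mug before 244 zmax 0.0885 [0.7948 0.1069]
top mug after 246 zmax 0.0894 [0.7944 0.107 ]
 t=35.74 [0.4959 0.1234 0.2194] op=-0.0000 F [-0.7  0.4  0.3]
```

View pics/jar.png

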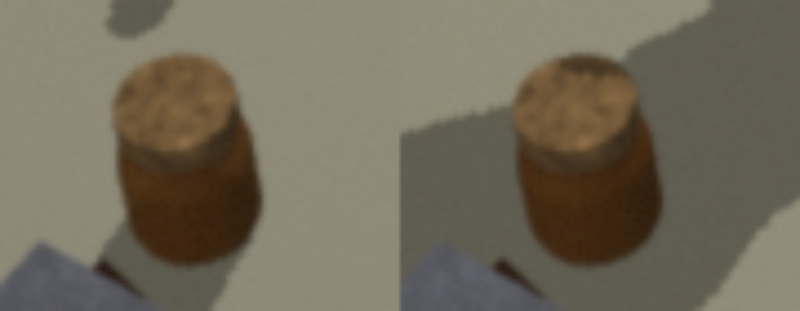

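The jar hasn't moved (same pixels, same depth); only the arm's shadow falls on it now. The pawn and tower tops are at the upright heights, about 71 and 72 mm with the tray floor included. Handing in.

```bash
python3 -c "
from h import *
job.job_done(); T('done')"
```

```text
the job is handed in; nothing more can be done
the job is handed in; nothing more can be done
```

The job is done and handed in after about 36 s of the 72 s allowed. The pawn stands in the square tray, the tower stands in the pale round tray, and both sticks are fully inside the tube. I placed them in the order asked, with the second stick pushing the first one deeper.

- **Sticks:** the rear end of the second stick is about 4 mm inside the mouth, and nothing sticks out.
- **Pawn and tower:** their tops measured 70–73 mm and 73–75 mm above the table, which fits both pieces standing upright on the 6 mm tray floors.
- **Mug, jar and bangle:** none of them moved. The jar's image first looked different, but depth readings showed it was only the arm's shadow.
- **Robot:** it was clear of everything when I handed the job in.

No final check failed. The top and scene cameras differed by a few millimetres, about what their calibration allows, and it made no difference to the result.

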